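Close the cheese press crosswise

TASK

Close the little cheese press: screw its four wing knobs down clockwise, working crosswise (after the first knob do the one diagonally opposite, then the other two), first a round of only about 40 degrees each and then a round to tighten them, so that the plate goes down level and does not rock. Stop when the plate sits firmly on its stop tubes and every knob is snug, about 0.3 N m by feel, without ever forcing one beyond 0.6 N m; then let go, leaving the cheeses and tongs around it where they are.

Things in the scene. Friction and masses are not known exactly. Their poses are not given: they have to be found in the camera images.
- press: bench cheese press, fixed: wooden board 190x190x22 mm on rubber feet, white perforated mould (121 mm wide, top at z = 96 mm) in the middle, four upright rods at x, y = +-65 mm, each in a metal stop tube 17 mm thick, tops at z = 102.1 to 103.7 mm, all alike. Origin: centre of its underside; z up; at yaw 0 x points away from the robot and y to the left, yaw within 0.4 rad of that
- plate: pressing plate, pale wood, 166x166x18 mm, two low battens on top; the rods pass through its corners; it rests on the cheese in the mould. Origin: centre of its underside, at z = 105 mm of the press at the start; z up. It comes down 1.3 to 2.9 mm until it sits on the tubes. It moves only up, down and rocks: one knob alone tilts it, two opposite knobs lower it level. Keep it within 0.86 degrees of level
- plate_top (a point): middle of the plate's top face, between two battens 8 mm high. The cheese pushes the plate back softly (at most about 12 N on a knob); once the plate meets the stop tubes the load on a knob climbs very steeply, some 700 N per rad of turn, and its torque some 4 N m per rad: finish in steps of 0.05 to 0.1 rad
- knob_1: dark steel wing knob on the far left rod of the press (x = 65, y = 65 mm in its frame), diagonally opposite knob_3. Origin: on the rod's axis at its underside, 0.2 to 1.0 mm above the plate at the start; z up. Grip: an upright bar along its own x, 52 mm long, 12 mm thick, from 15 to 45 mm above the origin; below that a round foot 29 mm wide
- knob_2: dark steel wing knob on the far right rod of the press (x = 65, y = -65 mm in its frame), diagonally opposite knob_4. Origin: on the rod's axis at its underside, 0.2 to 1.0 mm above the plate at the start; z up. Same shape, thread and feel as knob_1
- knob_3: dark steel wing knob on the near right rod of the press (x = -65, y = -65 mm in its frame), diagonally opposite knob_1. Origin: on the rod's axis at its underside, 0.2 to 1.0 mm above the plate at the start; z up. Same shape, thread and feel as knob_1
- knob_4: dark steel wing knob on the near left rod of the press (x = -65, y = 65 mm in its frame), diagonally opposite knob_2. Origin: on the rod's axis at its underside, 0.2 to 1.0 mm above the plate at the start; z up. Same shape, thread and feel as knob_1
- knob_1_grip (a point): where to grip knob_1, 35 mm above its origin, on the axis. Turned clockwise from above it sinks 2.0 mm per rad (12.6 mm a turn), so the grip must sink with it; it stays as left. It takes about 0.05 N m when free and 0.005 to 0.008 N m more per newton of its load on the plate (0.3 N m is about 50 N). It tightens after 0.8 to 1.95 rad in all, never earlier; only feel can tell
- tasting_cube: cube of yellow cheese, 48x50x50 mm, bystander in front of the press. Origin: centre of its underside
- goat_brick: white goat cheese brick, 62x61x62 mm, bystander in front of the press. Origin: centre of its underside
- white_disc: flat white cheese, 127 mm across, 40 mm high, bystander right of the press. Origin: centre of its underside
- grey_pate_block: standing slab of grey cheese, 62x88x158 mm, bystander behind the press. Origin: centre of its underside
- tongs: serving tongs with black grips, 33x164x18 mm, bystander right of the press. Origin: centre of the underside
- goat_brick_back: white goat cheese brick, 61x62x59 mm, bystander behind the press. Origin: centre of its underside
- pink_piece: cut of pink-rinded cheese, 105x92x46 mm, bystander behind the press. Origin: centre of the underside

How it is judged:
On the way, in this order (a step that is already met when the one before it is completed fails the run):
1. two diagonally opposite knobs have been screwed down first (each at least 0.5 mm, 18 degrees) while the other two are still as they were (within 0.3 mm) (((distance of each of knob_1, knob_3 from where it was at the start of the episode above 0.0005 m and distance of each of knob_2, knob_4 from where it was at the start of the episode below 0.0003 m) or (distance of each of knob_2, knob_4 from where it was at the start of the episode above 0.0005 m and distance of each of knob_1, knob_3 from where it was at the start of the episode below 0.0003 m))), for 0.2 s.
2. all four knobs have been screwed down at least 0.5 mm before the plate is tight: two opposite knobs still bear on it with less than 15 N (distance of each of knob_1, knob_2, knob_3, knob_4 from where it was at the start of the episode above 0.0005 m and (contact force between each of knob_1, knob_3 and plate below 15 N or contact force between each of knob_2, knob_4 and plate below 15 N)), for 0.2 s.
At the end, for the whole second after the job is handed in: the plate has come down at least 1.1 mm onto the stop tubes, level within 0.004 rad, and every knob is snug: it bears on the plate with 20 to 80 N (about 0.15 to 0.5 N m) (z of plate in the frame of press below 0.1039 m and angle between plate's own z axis and vertical below 0.004 rad and contact force between knob_1 and plate between 20 and 80 N and contact force between knob_2 and plate between 20 and 80 N and contact force between knob_3 and plate between 20 and 80 N and contact force between knob_4 and plate between 20 and 80 N); the robot touches nothing.
It fails at once if the plate rocks more than 0.015 rad (0.86 degrees) from level (angle between plate's own z axis and vertical above 0.015 rad).
It fails at once if a knob is forced: it bears on the plate with more than 100 N (about 0.6 N m) (contact force between any of knob_1, knob_2, knob_3, knob_4 and plate above 100 N).
It fails at once if a bystander is moved more than 20 mm (distance of any of tasting_cube, goat_brick, white_disc, grey_pate_block, tongs, goat_brick_back, pink_piece from where it was at the start of the episode above 0.02 m).
It also fails if it takes over 72 s, if anything falls off the work surface, if the arm or the gripper's body presses on something with over 40 N, if the wrist force passes 120 N, or if a joint passes its speed limit or range.

ROBOT

A 7-joint arm with a two-finger parallel gripper is mounted at the origin on the work surface; the furniture and walls round the work are solid. World frame = base frame: x ahead of the robot, y to its left, z up, the work surface at z = 0. Lengths are in m, angles in rad, forces in N, time in s.
With the tool pointing down it reaches from about 0.4 to 0.85 m from the base axis. Payload 6.9 kg.
Tool frame: the origin (TCP) lies at the very end of the fingers, on their centre line; the grasp point (between the pads) lies 19 mm behind it; z points along the fingers, x is the direction in which the jaws open and shut, and the axes are right-handed (so a half turn about z gives the same grasp; the last joint's range is limited). The gripper opens to 85 mm and grips with 20 to 120 N. Pads are 22 mm wide; open, the fingers measure 114 mm over their backs; the gripper's body (76 mm by 85 mm) begins 54 mm behind the grasp point. The pads swing forward as they close: fully open they stand 13 mm farther back than shut.
Start: joints at [1.26, 0.507, -0.238, 1.5, 0.126, 1.149, -0.155], TCP at [0.252, -0.572, 0.231] pointing down, gripper open.
Joint ranges: [-3.08, 3.08], [-0.24, 2.05], [-1.43, 1.35], [0, 2.5], [-1.52, 4.66], [0.17, 1.96], [-2.89, 2.89]. Speed limits (rad/s): [2.39, 2.39, 3.14, 3.14, 3.14, 3.14, 3.14].

INTERFACE

Orientations are given as a unit quaternion [x, y, z, w].
In Python, from cell import * gives the robot as it stands. The module is installed in compiled form; this text tells all that it offers. Calls block until the motion is done:
- movep(position, orientation): joint-space move of the TCP to a pose.
- move_l(position, vel=0.15, rotation=None): straight line of the TCP; rotation=None keeps the orientation; vel is the mean speed in m/s.
- goto_joints(angles): joint-space move.
- gripper_open() and grasp(strength=None): open the fingers fully, or close them until they stop; strength is the grip in N (None keeps the last).
- sleep(seconds).
- ik(position, orientation): joint angles nearest the present ones, or None.
- read_camera(name): name is "scene" or "top"; returns a dict with "pixels" (384x512x3 uint8, blue, green, red), "range_z" (384x512 float32, m along the optical axis (not along the pixel's ray), 0 where there is no reading), "camera_matrix" (3x3 intrinsics, pixels), "pose" (4x4, takes a point from camera to world coordinates). Camera axes: x right, y down, z forward; pixel columns grow to the right and rows downward; lengths in m; the calibration is good to about 2 mm. A picture is of the moment at which its call begins.
A pose or a line that the arm cannot do raises IKError and nothing moves.
- sign_off(): hands the job in, once; it reports no verdict.
Readings, each from a call of its own:
- read_time_s(): time.
- read_joint_positions(): joint angles.
- read_joint_vel(): joint speeds.
- read_tau(): joint torques, N m.
- read_tool_pos(): TCP position.
- read_tool_rot(): TCP orientation.
- read_wrist_force(): force on the tool from outside, world axes, zero at the start.
- read_ft_torque(): the same for the moment, N m.
- read_finger_gap(): opening from 0.0 (shut) to 1.0 (fully open).
Only numpy, scipy, OpenCV 4.12 (cv2) and the standard library are available. Lean on these libraries where they do the work, as an engineer would, in place of code of your own. Each camera call takes 0.05 s, during which the arm holds its last target.

## Working session

There is one attempt and no reset: what is moved stays moved. The work goes in short steps, each a Python script; the robot and the scene stay as the last script left them, time stands still between calls to the robot, and variables do not carry over. Pictures are saved under pics/ and viewed, and the job is handed in when it is done.

```bash
mkdir -p pics; python3 - <<'E'
from cell import *
import cv2,numpy as np
for n in("scene","top"):
    r=read_camera(n);cv2.imwrite(f"pics/{n}0.png",r["pixels"]);np.savez(f"{n}0.npz",**r)
    print(n,r["camera_matrix"].round(1).tolist(),r["pose"].round(3).tolist())
print(read_time_s(),read_tool_pos(),read_tool_rot(),read_wrist_force(),read_ft_torque(),read_finger_gap())
E
```

```text
scene [[452.6, 0.0, 256.0], [0.0, 452.6, 195.2], [0.0, 0.0, 1.0]] [[-0.563, -0.363, 0.742, -0.442], [-0.827, 0.253, -0.503, 0.571], [-0.005, -0.897, -0.443, 0.722], [0.0, 0.0, 0.0, 1.0]]
top [[352.8, 0.0, 254.7], [0.0, 352.8, 188.3], [0.0, 0.0, 1.0]] [[-0.005, -0.988, 0.154, 0.428], [-1.0, 0.008, 0.017, -0.116], [-0.018, -0.154, -0.988, 0.962], [0.0, 0.0, 0.0, 1.0]]
0.1 [ 0.25221837 -0.57136212  0.23052903] [ 8.37830715e-01 -5.45929544e-01 -6.70122585e-04 -4.20327477e-04] [ 0.19995086  0.09354781 -0.80981145] [ 0.00580334  0.01173643 -0.0485265 ] 1.00076385089562
```

View pics/scene0.png

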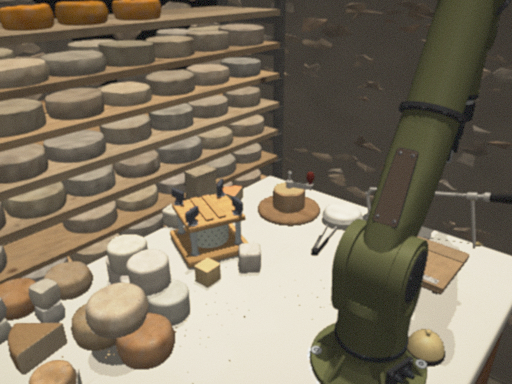

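View pics/top0.png

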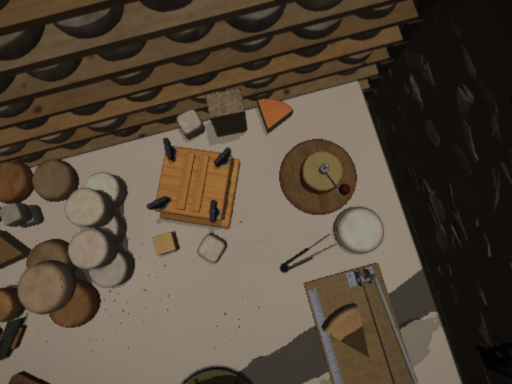

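```bash
cat > vis.py <<'E'
import numpy as np,cv2
def cloud(r):
    K=r["camera_matrix"];z=r["range_z"];v,u=np.mgrid[0:384,0:512]
    p=np.stack([(u-K[0,2])/K[0,0]*z,(v-K[1,2])/K[1,1]*z,z],-1)
    return p@r["pose"][:3,:3].T+r["pose"][:3,3]
E
python3 - <<'E'
from vis import *
r=dict(np.load("top0.npz"));W=cloud(r)
c=r["pixels"][125:245,135:255];cv2.imwrite("pics/topc.png",cv2.resize(c,None,fx=5,fy=5,interpolation=cv2.INTER_CUBIC))
s=dict(np.load("scene0.npz"));cv2.imwrite("pics/scc.png",cv2.resize(s["pixels"][165:285,160:275],None,fx=5,fy=5,interpolation=cv2.INTER_CUBIC))
for (u,v) in [(180,200),(210,185),(197,160),(300,200),(165,243),(211,247)]:print(u,v,W[v,u].round(4))
S=W[130:230,140:245]
m=((W[...,2]>.14)&(W[...,2]<.2)).astype(np.uint8);m[:,:140]=0;m[:,245:]=0;m[:135]=0;m[235:]=0
n,l,st,ce=cv2.connectedComponentsWithStats(m)
for i in range(1,n):
    if st[i,4]<15: continue
    P=W[l==i];q=P[:,:2];mu=q.mean(0);e,V=np.linalg.eigh(np.cov((q-mu).T));rc=cv2.minAreaRect((q*1000).astype(np.float32))
    print(st[i],ce[i].round(1),mu.round(4),"z",P[:,2].max().round(4),np.median(P[:,2]).round(4),"ang",np.degrees(np.arctan2(V[1,1],V[0,1])).round(1),rc)
m=(abs(W[...,2]-.123)<.004);m[:,:140]=0;m[:,245:]=0;m[:135]=0;m[235:]=0
print(np.median(W[m],0),cv2.minAreaRect((W[m][:,:2]*1000).astype(np.float32)))
E
```

```text
180 200 [0.5315 0.077  0.1288]
210 185 [0.5685 0.0067 0.1216]
197 160 [0.6313 0.0399 0.1196]
300 200 [ 0.5429 -0.2214  0.0175]
165 243 [0.4305 0.1305 0.0511]
211 247 [0.4198 0.011  0.0592]
[163 138  11  23 145] [168.  148.8] [0.6484 0.1007] z 0.1716 0.1659 ang -164.7 ((650.0804443359375, 102.60759735107422), (50.07036209106445, 15.021234512329102), 9.527198791503906)
[213 148  18  19 155] [221.9 156.7] [ 0.6283 -0.026 ] z 0.1709 0.1657 ang 136.2 ((629.8602294921875, -25.346452713012695), (14.82070541381836, 50.55896759033203), 52.24840545654297)
[146 196  23  14 157] [157.5 202.8] [0.5214 0.1208] z 0.1713 0.1652 ang 117.3 ((522.0302124023438, 122.94023895263672), (14.647625923156738, 51.34517288208008), 21.376955032348633)
[209 200   8  23 143] [212.7 210.8] [ 0.5018 -0.0065] z 0.1716 0.1663 ang 179.3 ((501.75518798828125, -5.217918395996094), (14.168560028076172, 49.95480728149414), 84.12373352050781)
[0.5736163  0.04869804 0.12229158] ((576.1597900390625, 48.73429489135742), (165.13836669921875, 165.1964874267578), 80.95926666259766)
```

View pics/topc.png

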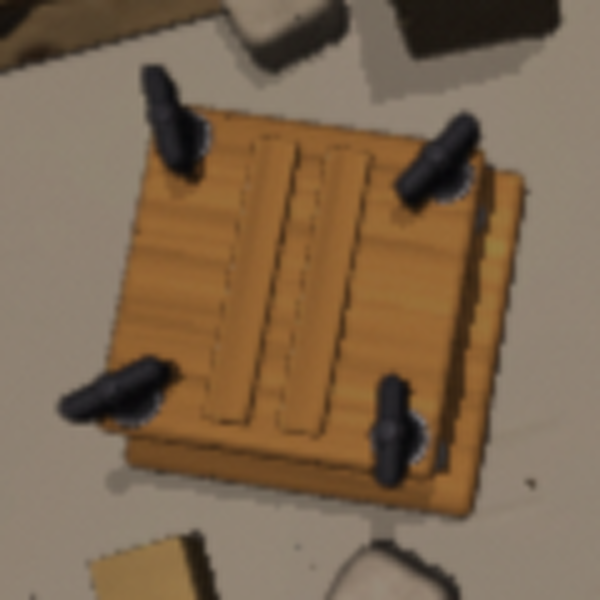

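View pics/scc.png

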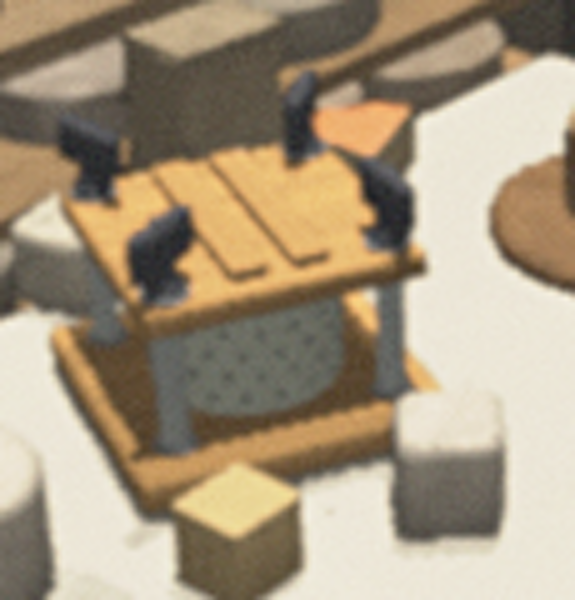

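```bash
cat >> vis.py <<'E'
from scipy.spatial.transform import Rotation as R
def quat(a):
    M=np.array([[np.cos(a),np.sin(a),0],[np.sin(a),-np.cos(a),0],[0,0,-1]]);return R.from_matrix(M).as_quat()
C=np.array([.576,.0487]);yaw=np.radians(-9.03)
def rod(i):
    d=np.array({1:(65,65),2:(65,-65),3:(-65,-65),4:(-65,65)}[i])/1000
    return C+np.array([[np.cos(yaw),-np.sin(yaw)],[np.sin(yaw),np.cos(yaw)]])@d
E
python3 - <<'E'
from vis import *
from cell import *
r=dict(np.load("top0.npz"));W=cloud(r);s=dict(np.load("scene0.npz"));W2=cloud(s)
for i in range(1,5):
    c=rod(i)
    for n,Wc in(("top",W),("scene",W2)):
        d=np.linalg.norm(Wc[...,:2]-c,axis=-1);m=(d<.04)&(Wc[...,2]>.158)&(Wc[...,2]<.18)
        q=Wc[m][:,:2];rc=cv2.minAreaRect((q*1000).astype(np.float32));dx=q-q.mean(0);e,V=np.linalg.eigh(np.cov(dx.T))
        print(i,n,c.round(4),len(q),q.mean(0).round(4),"zmed",np.percentile(Wc[m][:,2],[50,90]).round(4),"pca",np.degrees(np.arctan2(V[1,1],V[0,1])).round(1)%180,[np.round(x,1) for x in rc])
    d=np.linalg.norm(W[...,:2]-c,axis=-1);
    m=(d<.16)&(d>.04)&(W[...,2]>.135)
    mm=m.copy()
    for j in range(1,5): mm&=np.linalg.norm(W[...,:2]-rod(j),axis=-1)>.04
    if mm.any(): print("  obst",mm.sum(),"min d",d[mm].min().round(3),"zmax",W[mm][:,2].max().round(3), W[mm][d[mm].argmin()].round(3))
    for a in np.arange(0,360,30):
        q=ik([*c,.142],quat(np.radians(a)));print(a,None if q is None else round(q[6],2),end="; ")
    print(q)
m=(abs(W[...,2]-.123)<.004);m&=np.linalg.norm(W[...,:2]-C,axis=-1)<.12
P=W[m];k=np.abs(P[:,2]-np.median(P[:,2]))<.003;P=P[k]
A=np.c_[P[:,:2]-C,np.ones(len(P))];x=np.linalg.lstsq(A,P[:,2],rcond=None)[0];print(x,len(P),(P[:,2]-A@x).std())
E
```

```text
1 top [0.6504 0.1027] 114 [0.65  0.102] zmed [0.1668 0.1691] pca 15.0 [array([650.4, 102.7]), array([49.3, 15. ]), np.float64(9.5)]
1 scene [0.6504 0.1027] 53 [0.645  0.1034] zmed [0.1637 0.1667] pca 18.099999999999994 [array([647.2, 102.2]), array([49.8, 11.9]), np.float64(13.0)]
  obst 302 min d 0.048 zmax 0.161 [0.627 0.061 0.137]
0 -0.64; 30 -0.18; 60 0.28; 90 0.75; 120 1.18; 150 1.71; 180 2.23; 210 -2.86; 240 -2.44; 270 -2.01; 300 -1.55; 330 -1.09; [ 0.14868311  0.68544298 -0.61094863  1.52198213  0.42679773  1.0700111
 -1.08667432]
2 top [ 0.63   -0.0257] 122 [ 0.6291 -0.0255] zmed [0.1666 0.1686] pca 136.0 [array([629.9, -25.4]), array([14.8, 50.5]), np.float64(52.4)]
2 scene [ 0.63   -0.0257] 37 [ 0.6231 -0.0225] zmed [0.1643 0.1661] pca 134.6 [array([626., -23.]), array([12.2, 49.5]), np.float64(47.7)]
  obst 894 min d 0.063 zmax 0.163 [0.588 0.022 0.136]
0 -0.45; 30 0.01; 60 0.47; 90 0.98; 120 1.35; 150 1.88; 180 -2.39; 210 -2.63; 240 -2.19; 270 -1.75; 300 -1.33; 330 -0.9; [ 0.3581137   0.64441634 -0.60692648  1.60358925  0.41255127  1.02465883
 -0.89575853]
3 top [ 0.5016 
[... 427 characters left out ...]
39; 330 -0.94; [ 0.38294967  0.46387928 -0.60873295  1.9428999   0.35056598  0.84050442
 -0.93733977]
4 top [0.522  0.1231] 121 [0.5221 0.1217] zmed [0.1661 0.1687] pca 116.9 [array([522.4, 123.4]), array([13.9, 51. ]), np.float64(24.2)]
4 scene [0.522  0.1231] 64 [0.5173 0.1246] zmed [0.1639 0.1662] pca 116.0 [array([518.8, 122.8]), array([12.7, 50.9]), np.float64(25.5)]
  obst 10 min d 0.121 zmax 0.137 [0.588 0.022 0.136]
0 -0.78; 30 -0.31; 60 0.17; 90 0.65; 120 1.03; 150 1.55; 180 2.07; 210 -2.24; 240 -2.61; 270 -2.19; 300 -1.74; 330 -1.26; [ 0.20121351  0.5390112  -0.72996756  1.85567323  0.44586309  0.91690914
 -1.26023046]
[-0.00070636  0.00066731  0.12225831] 2713 0.001354561271197196
```

```bash
python3 - <<'E'
from vis import *
W=cloud(dict(np.load("top0.npz")))
m=(W[...,2]>.14)&(np.linalg.norm(W[...,:2]-C,axis=-1)>.135)&(W[...,0]>.3)
for i in (1,2):
    d=np.linalg.norm(W[...,:2]-rod(i),axis=-1);k=m&(d<.25);
    for b in np.arange(.06,.25,.02):
        kk=k&(d>=b)&(d<b+.02)
        if kk.any(): print(i,b.round(2),kk.sum(),W[kk].mean(0).round(3),W[kk][:,2].max().round(3))
E
cat > arm.py <<'E'
from cell import *
from vis import *
import json,os
ST="state.json"
st=json.load(open(ST)) if os.path.exists(ST) else {}
def save(): json.dump(st,open(ST,"w"))
def yawnow():
    M=R.from_quat(read_tool_rot()).as_matrix();return np.arctan2(M[1,0],M[0,0])
def sens(): return read_wrist_force().round(1).tolist(),read_ft_torque().round(3).tolist()
E
python3 - <<'E'
from arm import *
p=read_tool_pos();t=read_time_s()
move_l([p[0],p[1],.33],vel=.3);print(read_time_s()-t);t=read_time_s()
movep([*rod(1),.26],quat(np.radians(103.5)));print(read_time_s()-t,read_tool_pos(),np.degrees(yawnow()),sens(),read_joint_positions().round(2));t=read_time_s()
# rotate test
p=read_tool_pos()
move_l([*rod(1),.2594],vel=.001,rotation=quat(np.radians(103.5)-.3));print("rot",read_time_s()-t,np.degrees(yawnow()),sens());t=read_time_s()
move_l([*rod(1),.26],vel=.002,rotation=quat(np.radians(103.5)));print("rot",read_time_s()-t,np.degrees(yawnow()),sens())
r=read_camera("top");cv2.imwrite("pics/t1.png",r["pixels"])
E
```

```text
1 0.12 80 [0.735 0.001 0.155] 0.16
1 0.14 207 [ 0.751 -0.008  0.157] 0.161
1 0.16 254 [ 0.76  -0.025  0.157] 0.162
1 0.18 236 [ 0.764 -0.048  0.157] 0.163
1 0.2 145 [ 0.776 -0.062  0.157] 0.163
1 0.22 10 [ 0.796 -0.066  0.155] 0.162
2 0.08 13 [ 0.727 -0.007  0.153] 0.159
2 0.1 263 [ 0.738 -0.026  0.155] 0.162
2 0.12 309 [ 0.757 -0.034  0.158] 0.163
2 0.14 282 [ 0.777 -0.029  0.158] 0.162
2 0.16 65 [ 0.792 -0.051  0.157] 0.162
2 0.22 807 [ 0.428 -0.116  0.962] 0.962
2 0.24 14 [ 0.609 -0.27   0.145] 0.149
0.475
2.7667 [0.65070174 0.10139612 0.25992178] 103.36973497988808 ([0.3, 0.1, 0.0], [-0.004, -0.017, 0.003]) [ 0.35  0.72 -1.09  1.35  0.63  1.44  1.09]
rot 0.4500000000000002 86.43651834302153 ([0.9, 0.7, -0.2], [-0.003, 0.011, -0.006])
rot 0.44999999999999973 103.3854588925785 ([-0.4, 0.3, 0.3], [0.037, -0.04, 0.004])
```

```bash
python3 - <<'E'
from arm import *
t=read_time_s()
print(read_tool_pos())
move_l([*rod(1),.155],vel=.2);print(read_time_s()-t,read_tool_pos(),sens())
move_l([*rod(1),.142],vel=.1);print(read_time_s()-t,read_tool_pos(),np.degrees(yawnow()),sens())
r=read_camera("scene");cv2.imwrite("pics/s2.png",cv2.resize(r["pixels"][120:285,140:290],None,fx=4,fy=3.6,interpolation=cv2.INTER_CUBIC))
r=read_camera("top");cv2.imwrite("pics/t2.png",cv2.resize(r["pixels"][95:245,135:285],None,fx=4,fy=4,interpolation=cv2.INTER_CUBIC))
E
```

```text
[0.65041687 0.102525   0.2598446 ]
0.6750000000000007 [0.65081907 0.1032711  0.15610344] ([-0.3, 0.1, 1.7], [0.018, -0.007, 0.014])
0.9583000000000004 [0.65043694 0.1025686  0.14220075] 103.4904247848806 ([0.3, -0.7, 0.8], [0.009, -0.002, -0.028])
```

View pics/s2.png

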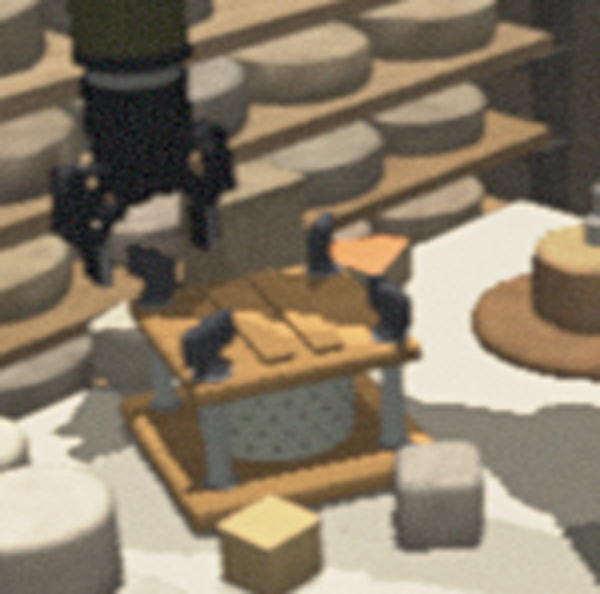

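View pics/t2.png

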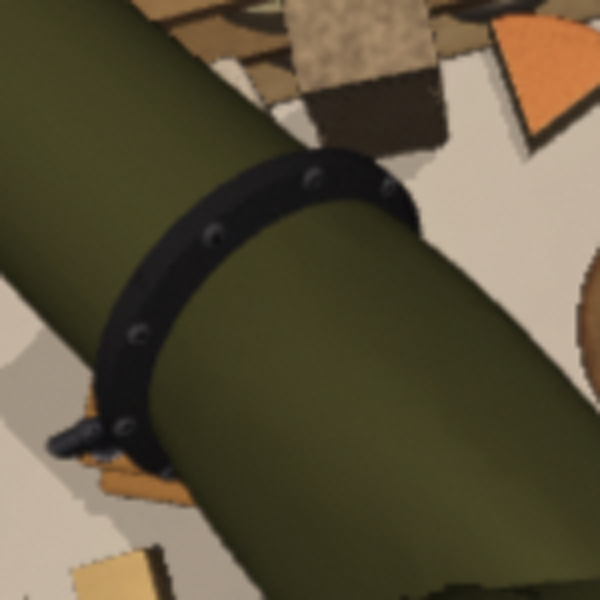

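```bash
python3 - <<'E'
from arm import *
t=read_time_s()
grasp(60);print(read_time_s()-t,read_finger_gap(),read_tool_pos(),np.degrees(yawnow()),sens())
sleep(.2);print(read_time_s(),read_finger_gap(),read_tool_pos(),np.degrees(yawnow()),sens())
r=read_camera("scene");cv2.imwrite("pics/s3.png",cv2.resize(r["pixels"][120:285,140:290],None,fx=4,fy=3.6,interpolation=cv2.INTER_CUBIC))
E
```

```text
0.6667000000000005 0.13188601166547545 [0.65034294 0.10295913 0.14214809] 103.50617750882849 ([-0.2, 0.8, 1.4], [0.09, 0.106, -0.064])
6.2167 0.12377178863615432 [0.65035571 0.10296511 0.14215316] 103.51016411900716 ([-0.5, 1.1, 1.6], [0.196, 0.15, -0.044])
```

View pics/s3.png

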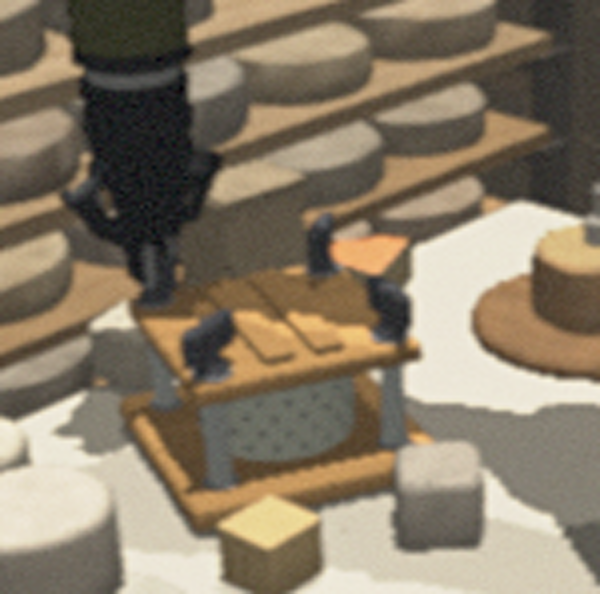

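```bash
cat >> arm.py <<'E'
def tz(n=4):
    v=[]
    for _ in range(n):
        v.append(read_ft_torque()[2]);sleep(.02)
    return float(np.mean(v))
def turn(i,total,step,stop=None):
    """clockwise by total from commanded yaw st[i]['a']"""
    s=st[str(i)];done=0
    while done<total-1e-6:
        d=min(step,total-done);done+=d
        s["a"]-=d;s["z"]-=.002*d;s["sum"]+=d
        move_l([*s["xy"],s["z"]],vel=.002,rotation=quat(s["a"]));T=tz();save()
        print(i,"sum %.3f T %.3f yawerr %.4f"%(s["sum"],T,(yawnow()-s["a"]+np.pi)%(2*np.pi)-np.pi),"F",read_wrist_force().round(1),"t %.2f"%read_time_s())
        if stop and abs(T)>stop: break
def release(i,up=.205):
    s=st[str(i)];gripper_open();move_l([*s["xy"],up],vel=.35)
def approach(i,strength=60,hop=True):
    s=st[str(i)]
    movep([*s["xy"],.205],quat(s["a"]))
    move_l([*s["xy"],s["z"]],vel=.2)
    grasp(strength);print(i,"gap %.3f"%read_finger_gap(),"yaw %.4f"%yawnow(),s["a"],sens(),"t %.2f"%read_time_s())
def plate(n="top"):
    r=read_camera(n);W=cloud(r);m=(np.abs(W[...,2]-.122)<.005)&(np.linalg.norm(W[...,:2]-C,axis=-1)<.11)
    return r,W
E
python3 - <<'E'
from arm import *
for i,b in {1:103.5,2:46.5,3:88,4:25.5}.items():
    st[str(i)]=dict(a=float(np.radians(b)),z=.142,sum=0.,xy=rod(i).tolist())
save()
turn(1,.6,.2)
E
```

```text
1 sum 0.200 T -0.049 yawerr 0.0040 F [-1.4  1.8  1.9] t 6.68
1 sum 0.400 T -0.059 yawerr 0.0053 F [-0.5  5.2  0.9] t 7.10
1 sum 0.600 T -0.051 yawerr 0.0050 F [-0.9  6.8  1.1] t 7.52
```

```bash
python3 - <<'E'
from arm import *
release(1)
r=read_camera("scene");cv2.imwrite("pics/s4.png",cv2.resize(r["pixels"][120:285,140:290],None,fx=4,fy=3.6,interpolation=cv2.INTER_CUBIC))
print(sens(),read_time_s())
approach(3)
turn(3,.6,.2)
print(sens())
E
```

```text
([-0.3, -0.8, -0.3], [0.024, 0.001, 0.013]) 8.6083
3 gap 0.123 yaw 1.5362 1.53588974175501 ([-2.1, 0.5, 6.5], [0.266, 0.302, -0.104]) t 10.51
3 sum 0.200 T -0.058 yawerr 0.0047 F [-1.4  2.8  6.7] t 10.93
3 sum 0.400 T -0.062 yawerr 0.0075 F [-1.1  4.5  7.7] t 11.34
3 sum 0.600 T -0.050 yawerr 0.0078 F [-0.5  6.5  6.5] t 11.76
([-0.5, 6.5, 6.5], [1.09, 0.288, -0.075])
```

View pics/s4.png

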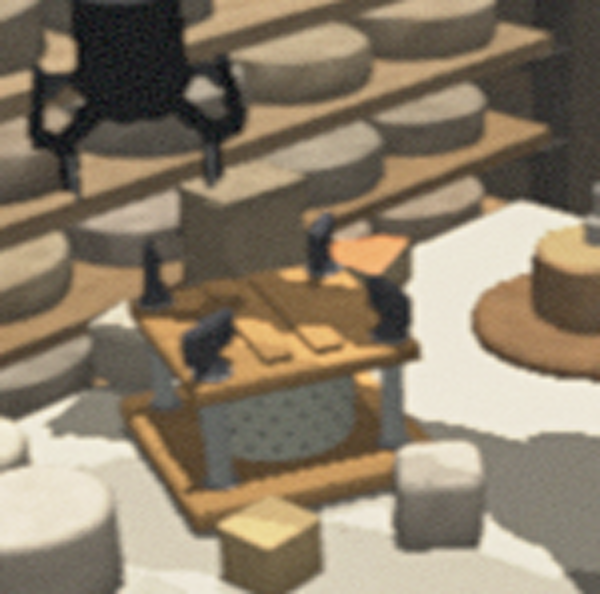

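```bash
python3 - <<'E'
from arm import *
release(3)
approach(2)
turn(2,.6,.3)
release(2)
r=read_camera("scene");cv2.imwrite("pics/s5.png",cv2.resize(r["pixels"][120:285,140:290],None,fx=4,fy=3.6,interpolation=cv2.INTER_CUBIC))
approach(4)
turn(4,.6,.3)
E
```

```text
2 gap 0.129 yaw 0.8122 0.8115781021773633 ([4.1, 3.3, 0.3], [0.368, -0.661, -0.023]) t 14.52
2 sum 0.300 T -0.035 yawerr 0.0007 F [ 5.4  3.5 -0.3] t 15.03
2 sum 0.600 T -0.046 yawerr 0.0007 F [ 5.5  3.7 -1. ] t 15.55
4 gap 0.125 yaw 0.4449 0.44505895925855404 ([5.5, 1.2, -0.2], [0.085, -0.779, -0.019]) t 18.54
4 sum 0.300 T -0.067 yawerr -0.0002 F [5.7 1.5 0.6] t 19.06
4 sum 0.600 T -0.073 yawerr -0.0003 F [5.6 1.  0. ] t 19.57
```

View pics/s5.png

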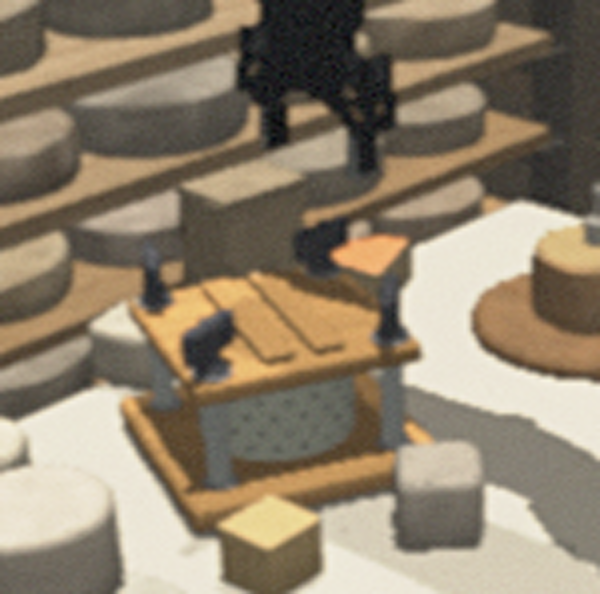

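```bash
cat >> arm.py <<'E'
def feel(i,upto,stop):
    s=st[str(i)]
    while s["sum"]<upto-1e-6:
        T=abs(tz(2)) if s["sum"]>.79 else 0
        stp=min(upto-s["sum"], .2 if s["sum"]<.6 else (.08 if T<.12 else .04))
        if s["sum"]<.79: stp=min(.8-s["sum"],upto-s["sum"])
        turn(i,stp,stp)
        if abs(tz(3))>stop: print("stop");break
E
python3 - <<'E'
from arm import *
feel(4,1.0,.2)
release(4)
approach(2)
feel(2,1.05,.2)
E
```

```text
4 sum 0.800 T -0.083 yawerr -0.0004 F [5.9 1.3 1. ] t 19.99
4 sum 0.880 T -0.059 yawerr -0.0004 F [5.6 1.6 0.2] t 20.39
4 sum 0.960 T -0.066 yawerr -0.0004 F [4.9 1.5 0.1] t 20.79
4 sum 1.000 T -0.036 yawerr -0.0003 F [5.5 1.6 0.3] t 21.19
2 gap 0.127 yaw 0.2115 0.21157810217736334 ([5.2, 1.5, 0.2], [0.046, -0.837, 0.065]) t 24.33
2 sum 0.800 T -0.052 yawerr -0.0003 F [5.7 0.6 0.2] t 24.75
2 sum 0.880 T -0.082 yawerr -0.0003 F [ 4.9  0.3 -0.1] t 25.15
2 sum 0.960 T -0.064 yawerr -0.0004 F [ 5.4  0.1 -0.5] t 25.55
2 sum 1.040 T -0.104 yawerr -0.0005 F [4.8 0.2 0.2] t 25.95
2 sum 1.050 T -0.047 yawerr -0.0004 F [ 4.8 -0.  -0.2] t 26.35
```

```bash
python3 - <<'E'
from arm import *
release(2)
approach(1)
feel(1,1.1,.2)
release(1)
approach(3)
feel(3,1.1,.2)
E
```

```text
1 gap 0.132 yaw 1.2070 1.2064157758141312 ([2.5, 2.5, 1.3], [0.435, -0.357, -0.009]) t 29.57
1 sum 0.800 T -0.037 yawerr 0.0025 F [3.4 4.1 0.8] t 29.99
1 sum 0.880 T -0.035 yawerr 0.0025 F [3.7 4.5 1.6] t 30.39
1 sum 0.960 T -0.049 yawerr 0.0026 F [3.7 4.7 0.5] t 30.79
1 sum 1.040 T -0.028 yawerr 0.0027 F [4.5 5.2 1.5] t 31.19
1 sum 1.100 T -0.045 yawerr 0.0026 F [4.5 4.5 1.4] t 31.59
3 gap 0.126 yaw 0.9365 0.93588974175501 ([3.3, 3.8, 1.9], [0.631, -0.424, -0.033]) t 34.59
3 sum 0.800 T -0.055 yawerr 0.0005 F [3.9 4.7 2.4] t 35.01
3 sum 0.880 T -0.075 yawerr 0.0005 F [3.6 5.1 1.7] t 35.41
3 sum 0.960 T -0.087 yawerr 0.0006 F [4.  4.6 1.2] t 35.81
3 sum 1.040 T -0.070 yawerr 0.0006 F [3.6 5.2 1.6] t 36.21
3 sum 1.100 T -0.075 yawerr 0.0006 F [4.3 4.5 0.9] t 36.61
```

```bash
cat >> arm.py <<'E'
def tz2(n=4): return tz(n)
def step(i,d,n=3):
    s=st[str(i)];s["a"]-=d;s["z"]-=.002*d;s["sum"]+=d
    move_l([*s["xy"],s["z"]],vel=.003,rotation=quat(s["a"]));T=tz(n);save()
    print(i,"sum %.3f T %.3f err %.4f"%(s["sum"],T,(yawnow()-s["a"]+np.pi)%(2*np.pi)-np.pi),"F",read_wrist_force().round(1),"t %.2f"%read_time_s(),flush=True)
    return abs(T)
def tight(i,stop=.24,maxsum=2.0,first=.08):
    T=step(i,first)
    while st[str(i)]["sum"]<maxsum and T<stop:
        T=step(i,.08 if T<.12 else (.04 if T<.19 else .02))
    return T
E
python3 - <<'E'
from arm import *
tight(3,.24,1.5)
E
```

```text
3 sum 1.180 T -0.046 err 0.0006 F [3.7 4.8 1.4] t 36.96
3 sum 1.260 T -0.033 err 0.0006 F [4.3 4.7 0.5] t 37.26
3 sum 1.340 T -0.052 err 0.0006 F [4.8 5.  0.2] t 37.56
3 sum 1.420 T -0.108 err 0.0005 F [5.7 4.8 0.4] t 37.86
3 sum 1.500 T -0.096 err 0.0006 F [5.1 5.3 1.1] t 38.16
```

```bash
cat >> arm.py <<'E'
def hop(i,j,z=.182):
    release(i,z)
    s=st[str(j)];movep([*s["xy"],z],quat(s["a"]));move_l([*s["xy"],s["z"]],vel=.25)
    grasp(60);print(j,"gap %.3f"%read_finger_gap(),"yaw %.4f"%yawnow(),round(s["a"],4),sens(),"t %.2f"%read_time_s())
E
python3 - <<'E'
from arm import *
hop(3,1)
tight(1,.24,1.66)
E
```

```text
1 gap 0.126 yaw 0.7068 0.7064 ([5.4, 2.2, 1.1], [0.339, -0.64, 0.017]) t 40.89
1 sum 1.180 T -0.068 err 0.0001 F [4.9 2.  1.1] t 41.19
1 sum 1.260 T -0.090 err 0.0001 F [ 5.4  2.9 -0.2] t 41.49
1 sum 1.340 T -0.094 err 0.0001 F [4.7 1.9 0.8] t 41.79
1 sum 1.420 T -0.030 err 0.0003 F [5.2 2.9 1.4] t 42.09
1 sum 1.500 T 0.067 err 0.0003 F [4.7 2.9 2.3] t 42.39
1 sum 1.580 T 0.169 err 0.0006 F [5.6 2.2 2.3] t 42.69
1 sum 1.620 T 0.288 err 0.0009 F [4.3 2.4 1.2] t 42.99
```

```bash
python3 - <<'E'
from arm import *
step(1,-.03)
step(1,-.015)
E
```

```text
1 sum 1.590 T -0.048 err 0.0002 F [4.3 2.4 2.4] t 43.29
1 sum 1.575 T -0.107 err 0.0001 F [4.4 2.9 2.9] t 43.59
```

```bash
python3 - <<'E'
from arm import *
step(1,-.03)
step(1,-.015)
step(1,-.015)
E
```

```text
1 sum 1.545 T -0.050 err 0.0003 F [4.5 3.7 2. ] t 43.89
1 sum 1.530 T -0.068 err 0.0002 F [4.7 3.  1.8] t 44.19
1 sum 1.515 T -0.063 err 0.0002 F [5.  3.1 2.3] t 44.49
```

```bash
python3 - <<'E'
from arm import *
print(["%.3f"%tz(2) for _ in range(3)])
step(1,.03)
step(1,.03)
print("hold %.3f"%tz(5))
E
```

```text
['-0.055', '-0.056', '-0.048']
1 sum 1.545 T 0.257 err 0.0008 F [4.8 3.1 2. ] t 44.89
1 sum 1.575 T 0.281 err 0.0008 F [5.4 2.5 1.9] t 45.19
hold 0.298
```

```bash
cat >> arm.py <<'E'
def hop(i,j,z=.182,g=100):
    release(i,z)
    s=st[str(j)];movep([*s["xy"],z],quat(s["a"]));move_l([*s["xy"],s["z"]],vel=.25)
    grasp(g);print(j,"gap %.3f"%read_finger_gap(),"yaw %.4f"%yawnow(),round(s["a"],4),sens(),"t %.2f"%read_time_s())
def tight(i,stop=.24,maxsum=2.05,first=.08):
    T=None
    d=first
    while st[str(i)]["sum"]<maxsum:
        step(i,d);T=tz_last[0]
        if T>=stop: break
        d=.08 if T<.0 else (.04 if T<.13 else .02)
    return T
tz_last=[0]
_tz=tz
def tz(n=4):
    tz_last[0]=_tz(n);return tz_last[0]
E
python3 - <<'E'
from arm import *
step(1,-.03)
hop(1,3)
T=tight(3,.22,1.98)
step(3,-.03)
E
```

```text
1 sum 1.545 T -0.002 err 0.0002 F [5.5 2.4 2.2] t 45.58
3 gap 0.117 yaw 0.0356 0.0359 ([5.6, 0.0, 3.5], [-0.106, -0.75, -0.061]) t 48.33
3 sum 1.580 T 0.054 err 0.0002 F [ 5.  -0.8  3.9] t 48.62
3 sum 1.620 T 0.219 err 0.0008 F [4.8 0.2 3.8] t 48.92
3 sum 1.640 T 0.313 err 0.0009 F [ 4.7 -1.   4.9] t 49.23
3 sum 1.610 T -0.022 err 0.0002 F [ 3.9 -0.4  4.6] t 49.52
```

```bash
python3 - <<'E'
from arm import *
hop(3,2)
T=tight(2,.2,1.98)
step(2,-.03)
E
```

```text
2 gap 0.116 yaw -0.2389 -0.2384 ([5.4, -1.7, 1.6], [-0.182, -0.724, 0.071]) t 52.09
2 sum 1.130 T -0.039 err -0.0009 F [ 4.9 -1.1  2.6] t 52.39
2 sum 1.210 T -0.100 err -0.0008 F [ 4.2 -0.7  2.9] t 52.69
2 sum 1.290 T -0.120 err 0.0013 F [ 5.8 -1.3  4. ] t 52.99
2 sum 1.370 T -0.062 err 0.0022 F [ 4.6 -1.5  5.5] t 53.29
2 sum 1.450 T 0.048 err 0.0025 F [ 5.1 -0.9  4.7] t 53.59
2 sum 1.490 T 0.197 err 0.0029 F [ 3.8 -1.6  5.9] t 53.89
2 sum 1.510 T 0.277 err 0.0031 F [ 4.9 -2.7  6.7] t 54.19
2 sum 1.480 T -0.047 err 0.0024 F [ 3.9 -0.9  5.6] t 54.49
```

```bash
python3 - <<'E'
from arm import *
hop(2,4)
T=tight(4,.17,1.98)
step(4,-.03)
E
```

```text
4 gap 0.121 yaw -0.5557 -0.5549 ([2.2, -3.6, 5.3], [-0.494, -0.248, -0.014]) t 57.24
4 sum 1.080 T -0.063 err -0.0011 F [ 1.  -2.7  7.6] t 57.54
4 sum 1.160 T -0.065 err -0.0009 F [ 0.8 -2.9  7.3] t 57.84
4 sum 1.240 T 0.013 err -0.0006 F [ 2.5 -2.4  7.8] t 58.14
4 sum 1.280 T 0.171 err -0.0002 F [ 0.9 -2.4  8.2] t 58.44
4 sum 1.250 T -0.012 err -0.0006 F [ 0.  -2.   8.1] t 58.74
```

```bash
python3 - <<'E'
from arm import *
step(4,.043)
step(4,-.03)
hop(4,1)
step(1,.015);step(1,.01)
E
```

```text
4 sum 1.293 T 0.174 err -0.0001 F [ 1.  -2.7  8.5] t 59.04
4 sum 1.263 T -0.017 err -0.0006 F [ 0.3 -2.6  7.7] t 59.34
1 gap 0.117 yaw 0.2610 0.2614 ([5.0, 1.2, 1.2], [0.154, -0.764, -0.038]) t 62.29
1 sum 1.560 T 0.173 err 0.0000 F [5.  0.2 1.4] t 62.59
1 sum 1.570 T 0.246 err 0.0001 F [5.4 0.4 0.9] t 62.89
```

```bash
python3 - <<'E'
from arm import *
step(1,-.025)
hop(1,4)
step(4,.03);T=tz_last[0]
n=0
while T<.25 and n<3:
    step(4,.02 if T<.2 else .012,2);T=tz_last[0];n+=1
E
```

```text
1 sum 1.545 T -0.025 err -0.0004 F [5.2 1.3 1. ] t 63.19
4 gap 0.119 yaw -0.8186 -0.8179 ([0.8, -2.5, 6.2], [-0.339, 0.091, -0.064]) t 66.14
4 sum 1.293 T 0.179 err -0.0000 F [-0.3 -2.4  5.4] t 66.44
4 sum 1.313 T 0.247 err 0.0001 F [-0.8 -2.3  6.4] t 66.72
4 sum 1.325 T 0.297 err 0.0002 F [-0.1 -3.2  6.6] t 67.01
```

Knob 4 now feels like the others, so I'll let go and hand in.

```bash
python3 - <<'E'
from arm import *
gripper_open();print(read_time_s())
move_l([*st["4"]["xy"],.215],vel=.35)
r=read_camera("scene");print(read_time_s(),sens())
sign_off()
cv2.imwrite("pics/s9.png",cv2.resize(r["pixels"][120:285,140:290],None,fx=4,fy=3.6,interpolation=cv2.INTER_CUBIC))
E
```

```text
67.725
68.1417 ([-0.8, 0.7, -0.7], [-0.037, 0.055, -0.03])
the job is handed in; nothing more can be done
```

View pics/s9.png

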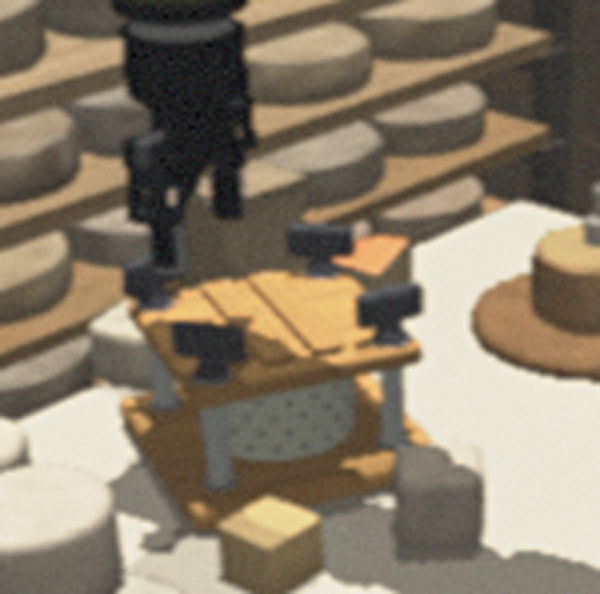

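The press is closed and handed in at 68.1 s. All four knobs feel snug, but the exact load on each is uncertain, and I did not measure how level or how far down the plate is.

**Order and turns:**
- **First round:** about 34° on each knob, in the order 1, 3, 2, 4. I kept it a little under 40° to limit the plate's tilt.
- **Second round:** to about 60° in total, in diagonal pairs (4, 2, then 1, 3). Knob 3 then went on to 86°, still loose.
- **Tightening:** knobs 1, 3, 2, 4 by feel, in steps of 0.08 rad or less. Knobs 1 and 4 got a second check, and knob 4 a little more turn because it had felt looser.

**Last wrist torque readings while tightening:**

| Knob | Torque (N m) | Total turn (rad) |
|---|---|---|
| 1 | 0.29 (re-check held at 0.25) | about 1.55 |
| 2 | 0.28 | about 1.5 |
| 3 | 0.31 | about 1.6 |
| 4 | 0.30 | about 1.3 |

**Checks that passed:** On knobs 2, 3 and 4 the torque rose at about 4 N m per rad at the end, as expected once the plate is on the tubes. In the last picture the two cheeses in front of the press look untouched and the gripper is clear of everything. The wrist force reads about zero.

**Doubtful points:**
- **Torque offset:** loose knobs read about -0.05 N m instead of +0.05. The true torques may therefore be up to about 0.1 N m higher, which I take as roughly 30 to 65 N per knob.
- **Knob 1:** its first tightening, at the weaker grip, rose more slowly than 4 N m per rad and may have slipped in the fingers, so its load is the least certain. I backed it off and tightened it again.
- **Plate and bystanders:** I did not check the plate's level or drop by camera, and looked at the cheeses and tongs only where the last picture shows them.

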